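# Hold a sample slide flush on a tilted reflectance stage

## Robot

A 7-joint arm with a two-finger parallel gripper is mounted at the origin on the work surface. World frame = base frame: x ahead of the robot, y to its left, z up, the work surface at z = 0. Lengths are in m, angles in rad, forces in N, time in s.
With the tool pointing down it reaches from about 0.425 to 0.875 m from the base axis. Payload 4.7 kg.
Tool frame: the origin (TCP) lies at the very end of the fingers, on their centre line; the grasp point (between the pads) lies 19 mm behind it; z points along the fingers, y is the direction in which the jaws open and shut (so a half turn about z gives the same grasp; the last joint's range is limited). The gripper opens to 87 mm and grips with 3 to 60 N. Pads are 19 mm wide; open, the fingers measure 117 mm over their backs; the gripper's body (75 mm by 190 mm) begins 51 mm behind the grasp point.
Start: joints at [-1.162, 0.321, -0.07, 1.45, 0.023, 1.371, -0.057], TCP at [0.25, 0.6, 0.223] pointing down, gripper open.
Joint ranges: [-2.86, 2.86], [-0.3, 2.09], [-1.38, 1.24], [0.06, 2.45], [-1.56, 4.7], [0.09, 2.05], [-2.69, 2.69]. Speed limits (rad/s): [2.57, 2.57, 3.14, 3.14, 3.14, 3.14, 3.14].

## Interface

Orientations are given as a unit quaternion [x, y, z, w].
In Python, from bench import env gives the robot as it stands.
- The arm moves only by the tool drive_tool, never from a script. Its argument "targets" is a list of rows, each an object of numbers: "x", "y", "z": the shift along the tool's x, y, z in mm; "spin": the turn about the tool's z in degrees; "hand": the gripper's target within -1 to 1 (shut at 1, half-way at 0, fully open at -1). A call has 1 to 12 rows; each row shifts and turns the commanded pose from where the row before left it, along the tool's axes as they then stand; what a row does not reach is not made up. A row lasts 1/8 s, in which the tool goes at most 62.5 mm and 10.7 degrees, less where a joint would pass 70% of its speed; a pose out of reach is approached as far as the arm can. A call is refused whole if a number of a shift passes 62.5 or a number of a turn 10.7, either way. A call with a gripper value outside its range is refused whole. The fingers move at their own pace and stop on an object; "squeeze" is the grip in N (left out, the last holds). Time passes only in rows, so rows that do not move let the fingers close. It gives the time, the measured TCP pose, the force and the opening at its end, in the units of the state.
- env.observe(): the state, without advancing time (a new reading comes with each control period).
- env.capture(name): name is "scene" or "top" or "wrist"; returns a dict with "frame" (480x640x3 uint8, blue, green, red), "fx", "fy", "cx", "cy" (pixels), "R" (3x3) and "t" (3): a world point X has camera coordinates R X + t; the wrist camera has in their place "hand_eye" (4x4, takes a point from camera to tool coordinates, whose origin is the TCP and whose axes are the flange's). Camera axes: x right, y down, z forward; pixel columns grow to the right and rows downward; lengths in m; the calibration is good to about 2 mm. The wrist camera is an equidistant fisheye: a pixel r from the principal point sees the ray r / f radians off the axis. A picture is of the moment at which its call begins: read the wrist's pose just before it. There is no depth.
- env.job_done(): hands the job in, once; it reports no verdict.
Trained networks look in the newest picture that a camera, given by its name, has taken for a name from the list of things; names that differ only in an ending like _2 or _b are one class to them, and where a whole thing is asked for, a point or a joint stands for the part that bears it (a point fixed in the world has none). Each returns a list of dicts, best first, with "p" (0 to 1); they miss things now and then, are a little off and sometimes report something else, mostly with a low value. They report only what shows in the picture. A call takes as long as a camera call. They do not tell look-alikes from the thing itself.
- env.boxes_of(label, camera): "box" ([left, top, width, height] in pixels, round what is visible of it).
The state is a dict: "time_s": time; "joint_pos": joint angles; "joint_velocities": joint speeds; "joint_torque": joint torques, N m; "position": TCP position; "tcp_rot": TCP orientation; "force": force on the tool from outside, world axes, zero at the start; "moment": the same for the moment, N m; "opening": finger opening in m.
Only numpy, scipy, OpenCV 4.12 (cv2) and the standard library are available. Lean on these libraries where they do the work, as an engineer would, in place of code of your own. Each camera call takes 0.05 s, during which the arm holds its last target. There are 200 camera calls.

## Task

Pick up the sample slide with the round knurled barrel from the slide tray, tilt it to the slope at which the reflectance stage has been set, and hold its flat face flush on the stage plate, squarely and with its window centred over the port. Press gently, with about 6 N, so that the sprung plate gives a little, and do not shift the stage's set angle or disturb the other things on the bench. Finish while still holding the slide there: do not let go.

Things in the scene. Friction and masses are not known exactly. Their poses are not given: they have to be found in the camera images.
- slide_center (a point): The slide to use: steel plate 50 x 76 x 4 mm with a round dark knurled barrel, 34 mm diameter, 32 mm tall, on the middle of its upper side (36 mm tall in all, 90 to 175 g). Point: on the barrel's axis, 18 mm above the flat underside. x along the 50 mm side, y along the 76 mm side, z up the barrel. Lies face down in either berth of the tray, underside 14 mm above the bench.
- slide_face (a point): Centre of the same slide's flat underside (the face to be held flush), with a glass window 26 mm in diameter at its middle; axes as slide_center. The slide's long side goes along the stage plate's long side, either way round.
- stage_port (a point): Centre of the port (hole, 14 mm diameter) in the outer face of the aluminium stage plate, 58 x 84 x 6 mm, on the black head that tilts between two cheeks. x up the slope along the 58 mm side, y level along the 84 mm side, z out of the face. Face looks up and towards the robot, 12 to 32 degrees from level. Sprung along z: gives at 2.3 N, then 1.5 N per mm, stop at 5 mm; it does not rock.
- stage_edge (a point): Point on the black head under the stage plate, 25 mm up the slope from the port's axis and 11.5 mm below the plate's outer face (unpressed); axes as stage_port. Tilt axis along y, 12 mm under the unpressed face, 105 mm above the bench. The head is clamped at its set angle by friction: a moment over 2.5 N m turns it.
- stage_base: The stage's fixed base: grey plate 225 x 150 x 12 mm, from 77 mm before to 148 mm behind the origin along x; two cheeks (up to 40 x 9 mm) 114 mm tall at 53 mm on either side; a white housing 62 x 136 mm, 64 mm tall, centred 108 mm behind. Origin: on the bench under the tilt axis; x roughly away from the robot, z up.
- tray: Fixed aluminium slide tray 90 x 215 mm, 10 mm tall; rubber rails 14 mm tall carry the slides in two berths centred 52 mm either side of the middle along y. Origin: centre of its underside.
- film_center (a point): Bystander: the film slide, the same 50 x 76 x 4 mm plate with only a low square clip frame and two small brass screws (12 mm tall in all), in the other berth. Point: its middle, 6 mm above its underside.
- solvent_center (a point): Bystander: amber bottle, 60 mm in diameter, 135 mm tall. Point: half-way up its axis.
- cuvettes_center (a point): Bystander: white cuvette rack 50 x 130 mm with cuvettes, 49 mm tall. Point: half-way up its middle.
Not all that is in view belongs to the job. Of the things that look like the tray, take the one that is farthest from the robot's base at the start.

How it is judged:
By the outcome, as a careful person would: the job done as asked, in the order asked, and still so for the second after the job is handed in, while the arm keeps its last pose, push and grip.
It also fails if it takes over 42 s, if anything falls off the work surface, if the arm or the gripper's body presses on something with over 40 N, if the wrist force passes 120 N, or if a joint passes its speed limit or range.

## Working session

There is one attempt and no reset: what is moved stays moved. The work goes in short steps, Python scripts to look and compute and a tool call to move; the robot and the scene stay as the last step left them, time stands still between calls to the robot, and variables do not carry over. Pictures are saved under pics/ and viewed, about 8 in all and at most 12, crops included, and the job is handed in when it is done.

Besides the shell and the picture viewer there is one more tool, called after "Call:" by a JSON object that holds its "method" and its "body". drive_tool: Moves the arm, as the interface text tells. Its arguments: {"type":"object","properties":{"targets":{"type":"array","items":{"type":"object","properties":{"x":{"type":"number"},"y":{"type":"number"},"z":{"type":"number"},"spin":{"type":"number"},"hand":{"type":"number"}}}},"squeeze":{"type":"number"}},"required":["targets"]}

```bash
ls; mkdir -p pics
python3 - <<'E'
from bench import env
import cv2,numpy as np
o=env.observe();print(o)
for c in("scene","top","wrist"):
    d=env.capture(c);cv2.imwrite(f"pics/{c}0.png",d["frame"])
    print(c,{k:np.round(v,4).tolist() for k,v in d.items() if k!="frame"})
    for l in("slide_center","film_center","tray","stage_base","stage_port","stage_edge","slide_face","solvent_center","cuvettes_center"):
        print(l,[(np.round(b["box"]).astype(int).tolist(),round(b["p"],2)) for b in env.boxes_of(l,c)][:4])
E
```

```text
pics
{'time_s': 0.0, 'joint_pos': array([-1.16190737,  0.3218423 , -0.07010558,  1.45168353,  0.02264394,
        1.3707817 , -0.05691716]), 'joint_velocities': array([-1.67602575e-04,  1.55110919e-03, -1.14619484e-03,  1.23180781e-03,
        1.75000305e-03,  2.64828501e-05, -6.64377487e-04]), 'joint_torque': array([ 3.48898520e-04, -4.91287065e+01, -4.03507194e-01, -3.12523484e+01,
       -6.38464233e-02,  4.37293667e-02,  1.90323703e-04]), 'position': array([0.24983464, 0.59946962, 0.22144487]), 'tcp_rot': array([ 1.96094316e-01,  9.80584566e-01, -9.55890291e-04, -1.22711184e-04]), 'force': array([-0.00475692,  0.3104841 ,  0.00334938]), 'moment': array([-0.01569071, -0.02024459,  0.04516532]), 'opening': 0.08643140223215351}
scene {'fx': 552.5234, 'fy': 552.5234, 'cx': 319.7372, 'cy': 245.6948, 'R': [[-0.8809, 0.4729, -0.0207], [0.3159, 0.5549, -0.7696], [-0.3524, -0.6845, -0.6382]], 't': [0.4567, -0.0955, 1.3839]}
slide_center [([349, 282, 45, 30], 0.91)]
film_center [([381, 313, 43, 36], 0.73)]
tray [([336, 279, 104, 88], 0.94), ([452, 278, 120, 80], 0.78), ([285, 331, 38, 71],
[... 592 characters left out ...]
148, 325, 100, 67], 0.78), ([196, 237, 96, 50], 0.66), ([381, 315, 100, 66], 0.56), ([281, 103, 55, 34], 0.45)]
stage_base [([330, 156, 83, 106], 0.6)]
stage_port []
stage_edge [([356, 194, 48, 47], 0.68)]
slide_face [([249, 247, 35, 28], 0.94)]
solvent_center [([188, 151, 36, 34], 0.73)]
cuvettes_center [([281, 104, 55, 33], 0.87)]
wrist {'fx': 371.6483, 'fy': 371.6483, 'cx': 323.8284, 'cy': 233.1085, 'hand_eye': [[-0.0002, -0.9685, -0.2492, 0.0689], [1.0, 0.0, -0.0008, 0.0007], [0.0008, -0.2492, 0.9685, -0.1631], [0.0, 0.0, 0.0, 1.0]]}
slide_center []
film_center []
tray [([90, 221, 78, 73], 0.87)]
stage_base []
stage_port []
stage_edge []
slide_face []
solvent_center []
cuvettes_center []
```

View pics/top0.png

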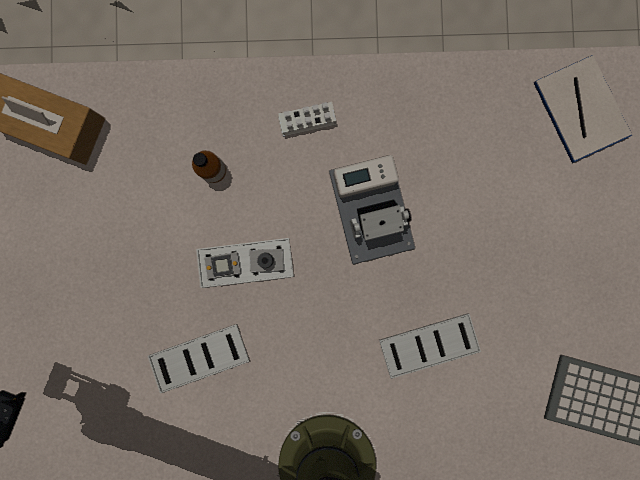

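View pics/scene0.png

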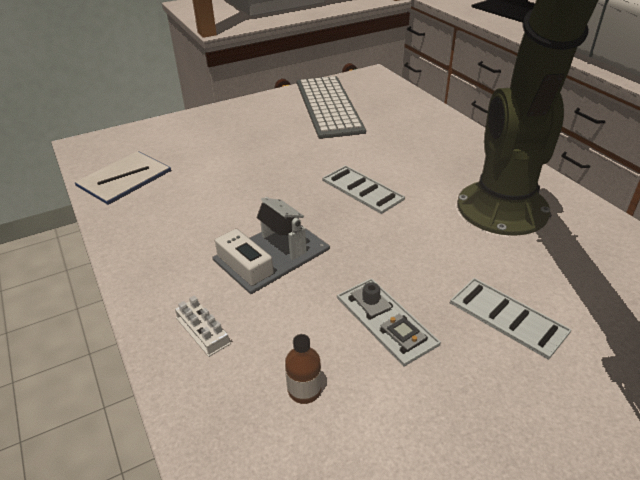

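The top view shows the wanted tray, with barrel at (266,261) and film slide at (222,265). The stage is at (381,223), with its housing away from the robot, the bottle at (208,165) and the rack at (308,119). The other two trays are empty, and the scene view agrees.

```bash
cat > h.py <<'E'
import numpy as np, cv2, sys, io
from scipy.spatial.transform import Rotation as Ro
K={"top":(471.4408,471.4408,318.2419,236.6311,[[-0.0286,-0.9996,-0.0011],[-0.9989,0.0286,-0.0375],[0.0375,0.0,-0.9993]],[0.018,0.5171,1.0773])}
def ray(d,px,pose=None):
    """origin and direction in world of a pixel; pose=(pos,quat) for the wrist"""
    u=(px[0]-d["cx"])/d["fx"];v=(px[1]-d["cy"])/d["fy"]
    if "hand_eye" in d:
        r=np.hypot(u,v);c=np.array([u/r*np.sin(r),v/r*np.sin(r),np.cos(r)])
        H=np.array(d["hand_eye"]);R=Ro.from_quat(pose[1]).as_matrix()
        return pose[0]+R@H[:3,3],R@H[:3,:3]@c
    R=np.array(d["R"]);return -R.T@d["t"],R.T@np.array([u,v,1])
def at(d,px,z,pose=None):
    o,r=ray(d,px,pose);return o+r*(z-o[2])/r[2]
def proj(d,X,pose=None):
    X=np.asarray(X,float)
    if "hand_eye" in d:
        R=Ro.from_quat(pose[1]).as_matrix();H=np.array(d["hand_eye"])
        c=H[:3,:3].T@(R.T@(X-pose[0])-H[:3,3]);r=np.arctan2(np.hypot(c[0],c[1]),c[2]);s=np.hypot(c[0],c[1])
        return np.array([d["cx"]+d["fx"]*r*c[0]/s,d["cy"]+d["fy"]*r*c[1]/s])
    c=np.array(d["R"])@X+d["t"];return np.array([d["cx"]+d["fx"]*c[0]/c[2],d["cy"]+d["fy"]*c[1]/c[2]])
E
python3 - <<'E'
from h import *
k=K["top"];d=dict(fx=k[0],fy=k[1],cx=k[2],cy=k[3],R=k[4],t=k[5])
P=lambda u,v,z:np.round(at(d,(u,v),z)*1000)[:2]
print("barrel",P(266,261,.05),"film",P(222,265,.02))
print("tray",[P(*c,.01).tolist() for c in((198,250),(290,238),(294,276),(202,287))])
print("base",[P(*c,.012).tolist() for c in((330,169),(414,247),(353,263))],"plate/port",P(381,223,.117))
print("bottle",P(208,165,.13),"rack",P(308,119,.05))
im=cv2.imread("pics/top0.png")
g=cv2.resize(im[140:300,180:430],None,fx=3.2,fy=3.2,interpolation=cv2.INTER_CUBIC);cv2.imwrite("pics/crop.png",g)
E
```

```text
barrel [465. 120.] film [459. 224.]
tray [[495.0, 281.0], [516.0, 68.0], [428.0, 61.0], [409.0, 273.0]]
base [[673.0, -28.0], [487.0, -216.0], [454.0, -75.0]] plate/port [ 538. -128.]
bottle [667. 226.] rack [780.  19.]
```

View pics/crop.png

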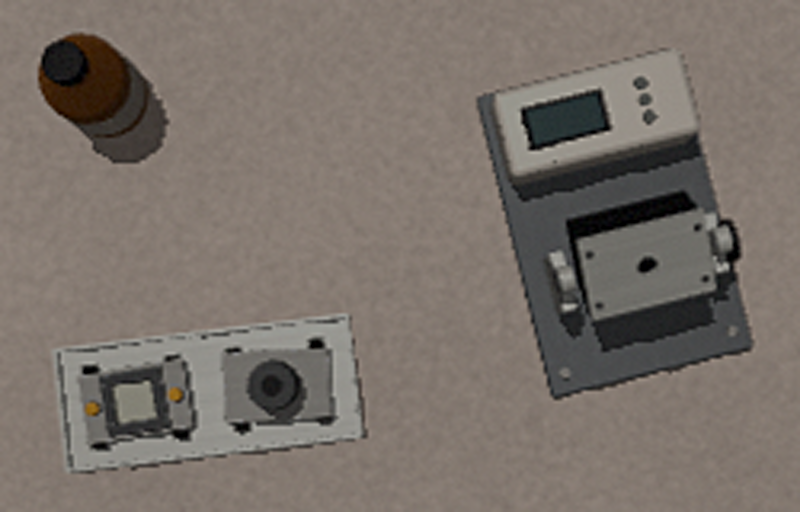

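The crop shows the barrel slide lying nearly square in the right-hand berth. The stage plate is tilted towards the robot, with the port at crop (647,264), i.e. (382,222) in the full picture. I'm moving above the slide.

Call:
{"method": "drive_tool", "body": {"targets": [{"x":-35,"y":-33,"hand":-1},{"x":-48,"y":-45},{"x":-50,"y":-47},{"x":-50,"y":-47},{"x":-50,"y":-47},{"x":-50,"y":-47},{"x":-50,"y":-47},{"x":-50,"y":-47},{"spin":-9.5},{"spin":-9.5},{"spin":-9.3},{}]}}

```text
invalid input
```

Run:
```python
from bench import env
from h import *
o=env.observe();pose=(o["position"],o["tcp_rot"])
d=env.capture("wrist");cv2.imwrite("pics/w1.png",d["frame"])
import pickle;pickle.dump((d,pose,o),open("w1.pkl","wb"))
print(o["time_s"],np.round(o["position"],4),np.round(Ro.from_quat(o["tcp_rot"]).as_matrix(),3).tolist(),o["force"])
for l in("slide_center","slide_face","stage_port"):
    for b in env.boxes_of(l,"wrist")[:2]:
        x,y,w,h=b["box"];print(l,np.round(b["box"]),round(b["p"],2),np.round(at(d,(x+w/2,y+h/2),.05 if l=="slide_center" else .018,pose),4))
```

```text
1.5 [0.2501 0.6    0.2226] [[-0.923, 0.385, 0.0], [0.385, 0.923, 0.0], [-0.0, 0.0, -1.0]] [-0.27905517  0.83064412  1.04889746]
```

View pics/w1.png

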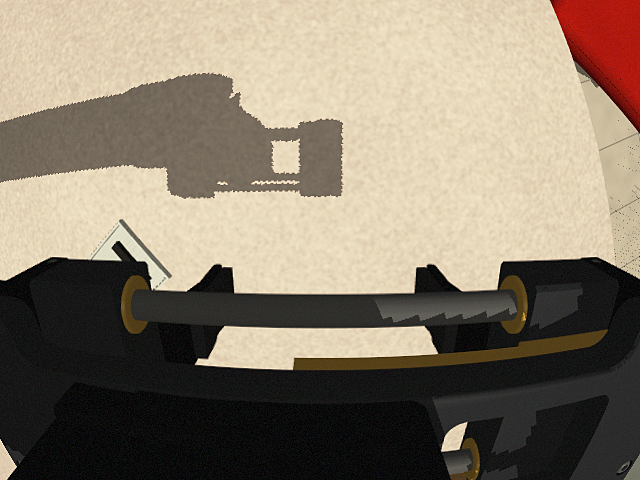

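The wrist view is from the start pose, since the move was refused. The lower half is filled by the gripper, so things must lie ahead of the fingers to be seen. I'm retrying with complete rows.

Call:
{"method": "drive_tool", "body": {"targets": [{"x":-30,"y":-32,"z":0,"spin":0,"hand":-1},{"x":-40,"y":-44,"z":0,"spin":0,"hand":-1},{"x":-40,"y":-44,"z":0,"spin":0,"hand":-1},{"x":-40,"y":-44,"z":0,"spin":0,"hand":-1},{"x":-40,"y":-44,"z":0,"spin":0,"hand":-1},{"x":-40,"y":-44,"z":0,"spin":0,"hand":-1},{"x":-40,"y":-44,"z":0,"spin":0,"hand":-1},{"x":-40,"y":-44,"z":0,"spin":0,"hand":-1},{"x":-34,"y":-44,"z":0,"spin":0,"hand":-1},{"x":0,"y":0,"z":0,"spin":-9.5,"hand":-1},{"x":0,"y":0,"z":0,"spin":-9.5,"hand":-1},{"x":0,"y":0,"z":0,"spin":-9.3,"hand":-1}], "squeeze": 8}}

```text
time_s: 3.2
position: [0.4199, 0.113, 0.2228]
tcp_rot: [-0.052, 0.999, 0.0, 0.0]
force: [-0.1, 0.0, 0.1]
opening: 0.0869
```

```bash
cat > look.py <<'E'
from bench import env
from h import *
import pickle
def look(n,labels=(),cam="wrist"):
    o=env.observe();pose=(o["position"],o["tcp_rot"])
    d=env.capture(cam);cv2.imwrite(f"pics/{n}.png",d["frame"]);pickle.dump((d,pose,o),open(n+".pkl","wb"))
    print(round(o["time_s"],2),np.round(o["position"],4),np.round(o["tcp_rot"],4),"F",np.round(o["force"],1),"open",round(o["opening"],4))
    for l,z in labels:
        for b in env.boxes_of(l,cam)[:2]:
            x,y,w,h=b["box"];print(l,np.round(b["box"]),round(b["p"],2),np.round(at(d,(x+w/2,y+h/2),z,pose),4))
    return d,pose,o
E
python3 -c "
from look import *
look('w2',[('slide_center',.05),('slide_face',.018),('stage_port',.117)])"
```

```text
3.2 [0.4199 0.113  0.2228] [-5.190e-02  9.987e-01  3.000e-04  3.000e-04] F [-0.1  0.   0.1] open 0.0869
slide_center [295. 228.  74.  50.] 0.64 [0.456  0.1256 0.05  ]
slide_center [ 61. 223. 114.  67.] 0.47 [ 0.4859 -0.0983  0.05  ]
stage_port [ 58. 220. 114.  72.] 0.19 [ 0.4588 -0.0606  0.117 ]
```

View pics/w2.png

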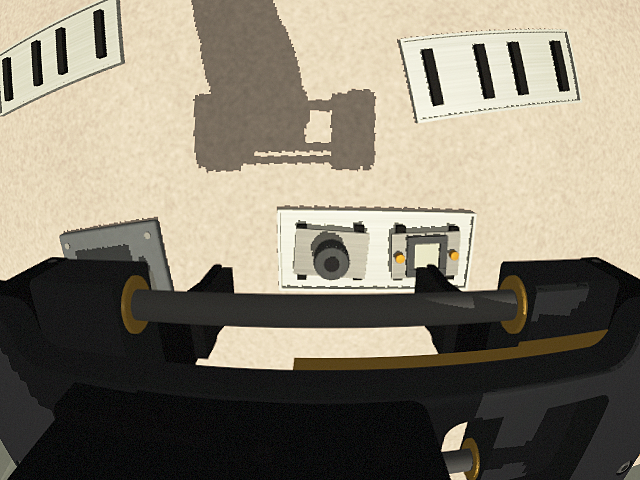

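Image down points away from the robot, so what lies towards the robot shows best. The barrel top is at about (331,257), the slide plate spans about (295–369, 225–279), and the film slide is at (427,250). I'll crop in to get the corners.

Run:
```python
import cv2
im=cv2.imread("pics/w2.png")
cv2.imwrite("pics/w2c.png",cv2.resize(im[205:295,275:385],None,fx=6,fy=6,interpolation=cv2.INTER_CUBIC))
```

```text
(no output)
```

View pics/w2c.png

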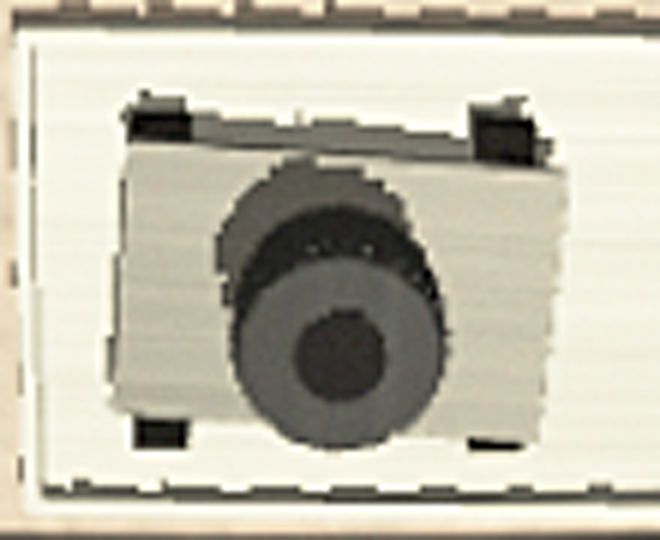

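The slide sits about 4° askew to the tool. Its corners in the crop are (127,142), (563,170), (535,445) and (112,412), and the barrel top centre is (340,353).

Run:
```python
from h import *
import pickle
d,pose,o=pickle.load(open("w2.pkl","rb"))
q=lambda x,y:(275+(x+.5)/6-.5,205+(y+.5)/6-.5)
C=np.array([at(d,q(*c),.018,pose)[:2] for c in((127,142),(563,170),(535,445),(112,412))])*1000
print(C.round(1).tolist(),C.mean(0).round(1),[np.linalg.norm(C[i]-C[i-1]).round(1) for i in range(4)])
a=[np.degrees(np.arctan2(*(C[j]-C[i])[::-1])) for i,j in((0,1),(3,2),(0,3),(1,2))];print(np.round(a,1))
print("barrel",at(d,q(340,353),.05,pose)*1000)
R=Ro.from_quat(pose[1]).as_matrix();print("tool y ang",np.degrees(np.arctan2(R[1,1],R[0,1])))
```

```text
[[443.8, 87.7], [441.0, 162.3], [491.5, 164.3], [492.9, 89.1]] [467.3 125.9] [np.float64(49.1), np.float64(74.6), np.float64(50.5), np.float64(75.2)]
[92.2 91.1  1.6  2.2]
barrel [466.76104829 126.05920554  50.        ]
tool y ang 95.95371616181473
```

Call:
{"method": "drive_tool", "body": {"targets": [{"x":0,"y":0,"z":0,"spin":4.2,"hand":-0.4},{"x":-47.4,"y":11.6,"z":20,"spin":0,"hand":-0.4},{"x":0,"y":0,"z":50,"spin":0,"hand":-0.4},{"x":0,"y":0,"z":50,"spin":0,"hand":-0.4},{"x":0,"y":0,"z":30,"spin":0,"hand":-0.4}]}}

```text
time_s: 4.03
position: [0.4656, 0.1256, 0.07]
tcp_rot: [-0.012, 1.0, -0.001, -0.001]
force: [0.3, -0.0, 0.3]
opening: 0.0612
```

```bash
python3 -c "
from look import *
d,p,o=look('w3',[('slide_center',.018)])
R=Ro.from_quat(p[1]).as_matrix();print('ang',np.degrees(np.arctan2(R[1,1],R[0,1])))
print(R.T@(np.array([.467,.126,.0235])-p[0])*1000)"
```

```text
4.03 [0.4656 0.1256 0.07  ] [-1.160e-02  9.999e-01 -6.000e-04 -1.400e-03] F [ 0.3 -0.   0.3] open 0.0612
slide_center [260. 216. 128.  79.] 0.82 [0.4661 0.1267 0.018 ]
ang 91.32862576803822
[-1.53978346  0.38420875 46.53823393]
```

Call:
{"method": "drive_tool", "body": {"targets": [{"x":0,"y":0,"z":25,"spin":0,"hand":-0.4},{"x":0,"y":0,"z":15,"spin":0,"hand":-0.4},{"x":0,"y":0,"z":8,"spin":0,"hand":-0.4},{"x":0,"y":0,"z":0,"spin":0,"hand":-0.4}]}}

```text
time_s: 4.62
position: [0.4671, 0.1261, 0.0247]
tcp_rot: [-0.013, 1.0, -0.0, -0.0]
force: [-0.8, -0.2, -0.3]
opening: 0.0608
```

Call:
{"method": "drive_tool", "body": {"targets": [{"x":0,"y":0,"z":1.2,"spin":0,"hand":1},{"x":0,"y":0,"z":0,"spin":0,"hand":1},{"x":0,"y":0,"z":0,"spin":0,"hand":1},{"x":0,"y":0,"z":0,"spin":0,"hand":1},{"x":0,"y":0,"z":0,"spin":0,"hand":1}], "squeeze": 12}}

```text
time_s: 5.25
position: [0.4672, 0.1261, 0.0236]
tcp_rot: [-0.013, 1.0, 0.0, 0.0]
force: [0.1, -0.1, 2.8]
opening: 0.0338
```

Call:
{"method": "drive_tool", "body": {"targets": [{"x":0,"y":0,"z":-15,"spin":0,"hand":1},{"x":0,"y":0,"z":-40,"spin":0,"hand":1},{"x":0,"y":0,"z":-50,"spin":0,"hand":1},{"x":0,"y":0,"z":-50,"spin":0,"hand":1},{"x":-11,"y":-20,"z":-36,"spin":0,"hand":1},{"x":-25,"y":-43,"z":0,"spin":0,"hand":1},{"x":-26,"y":-46,"z":0,"spin":0,"hand":1},{"x":-26,"y":-46,"z":0,"spin":0,"hand":1},{"x":-25,"y":-43,"z":0,"spin":0,"hand":1},{"x":-22,"y":-37,"z":0,"spin":0,"hand":1},{"x":-12,"y":-20,"z":0,"spin":-6,"hand":1},{"x":0,"y":0,"z":0,"spin":-6,"hand":1}]}}

```text
time_s: 6.75
position: [0.6205, -0.1279, 0.2147]
tcp_rot: [-0.117, 0.993, -0.001, -0.0]
force: [0.5, 0.9, -1.9]
opening: 0.0334
```

```bash
python3 -c "
from look import *
look('w4',[('stage_port',.117),('stage_edge',.117)])"
```

```text
6.75 [ 0.6205 -0.1279  0.2147] [-1.172e-01  9.931e-01 -9.000e-04 -3.000e-04] F [ 0.5  0.9 -1.9] open 0.0334
stage_port [286.  88. 127.  78.] 0.75 [ 0.5408 -0.1279  0.117 ]
stage_port [245. 232. 160. 117.] 0.66 [ 0.663  -0.1163  0.117 ]
stage_edge [285.  89. 126.  96.] 0.55 [ 0.5483 -0.127   0.117 ]
```

View pics/w4.png

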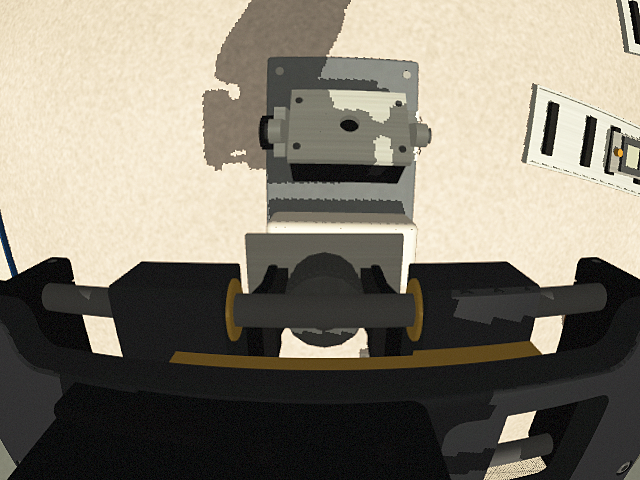

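The slide is held level: its plate's robot-side edge runs from (246,234) to (404,234). The stage plate spans about (290–410, 88–166), with the port near (349,125). I'll crop the plate together with the scene-camera view of it.

Run:
```python
import cv2,numpy as np
a=cv2.resize(cv2.imread("pics/w4.png")[75:195,260:440],None,fx=4.4,fy=4.4,interpolation=cv2.INTER_CUBIC)
b=cv2.imread("pics/scene0.png")[185:235,240:320];b=cv2.resize(b,None,fx=8,fy=8,interpolation=cv2.INTER_CUBIC)[:, :]
print(a.shape,b.shape)
cv2.imwrite("pics/w4c.png",a);cv2.imwrite("pics/s0c.png",b)
```

```text
(528, 792, 3) (400, 640, 3)
```

View pics/w4c.png

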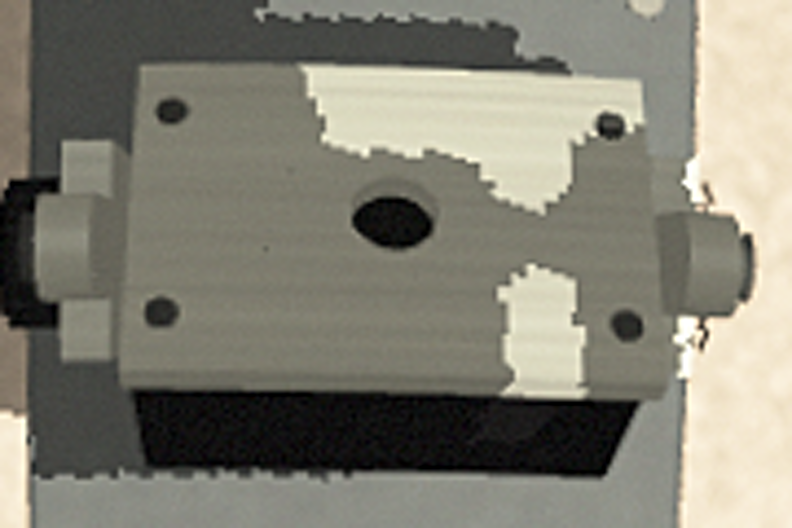

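View pics/s0c.png

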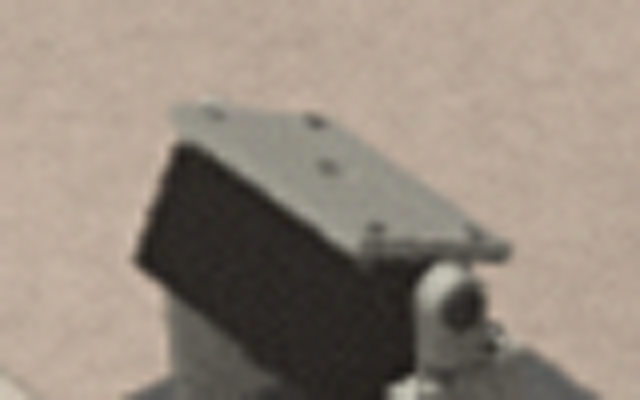

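The crop shows the plate corners at (140,65), (642,80), (665,384) and (122,374), with the port at (395,213). The scene crop shows corners at (172,107), (330,118), (510,240) and (360,236), with the port at (328,165).

```bash
cat > fit.py <<'E'
from h import *
import pickle
from scipy.optimize import least_squares
d,pose,o=pickle.load(open("w4.pkl","rb"))
S=dict(fx=552.5234,fy=552.5234,cx=319.7372,cy=245.6948,R=[[-.8809,.4729,-.0207],[.3159,.5549,-.7696],[-.3524,-.6845,-.6382]],t=[.4567,-.0955,1.3839])
L=np.array([(-29,-42),(-29,42),(29,42),(29,-42),(0,0)])/1000  # x up slope, y
W=(np.array([(140,65),(642,80),(665,384),(122,374),(395,213)])+.5)/4.4-.5+[260,75]
Q=(np.array([(330,118),(510,240),(360,236),(172,107),(328,165)])+.5)/8-.5+[240,185]
def world(p):
    x,y,a,t=p[:4];X=np.array([np.cos(a),np.sin(a),0]);Y=np.array([-np.sin(a),np.cos(a),0]);Z=np.array([0,0,1])
    s=np.cos(t)*X+np.sin(t)*Z;n=-np.sin(t)*X+np.cos(t)*Z
    port=np.array([x,y,.105])+.012*n
    return port,s,Y,n
def res(p,both=True):
    port,s,Y,n=world(p);P=[port+l[0]*s+l[1]*Y for l in L]
    e=np.ravel([proj(d,X,pose) for X in P]-W)/.6
    if both:e=np.r_[e,np.ravel([proj(S,X) for X in P]-Q+p[4:6])/.8,p[4:6]/1.5]
    return e
if __name__=="__main__":
    for b in(0,1):
        r=least_squares(res,[.54,-.128,.23,.35,0,0],args=(b,),x_scale=[.01,.01,.1,.1,1,1])
        print(b,np.round(r.x[:2]*1000,1),np.degrees(r.x[2:4]).round(2),r.x[4:].round(2),"cost",r.cost.round(1),np.round(r.fun[:10],1))
        J=r.jac[:,:4];print("sd",np.sqrt(np.diag(np.linalg.inv(J.T@J)))*[1e3,1e3,57,57],[ (v*1000).round(1).tolist() for v in world(r.x)[:1]])
    R=Ro.from_quat(pose[1]).as_matrix();print("tool y ang",np.degrees(np.arctan2(R[1,1],R[0,1])))
    print("slide plate robot-side corners at tool level",[ (R.T@(at(d,c,pose[0][2]-.0055,pose)-pose[0])*1000).round(1).tolist() for c in((246,234),(404,234))])
E
python3 fit.py
```

```text
0 [ 543.7 -127.2] [12.63 28.31] [0. 0.] cost 1.8 [-0.  -0.3 -0.9 -0.2  1.3  0.7 -0.5 -0.3  0.1  0.1]
sd [0.2331307  0.19426088 0.24789657 0.77893436] [[538.2, -128.4, 115.6]]
1 [ 543.7 -127.2] [12.62 28.28] [-0.87 -0.41] cost 5.9 [-0.  -0.3 -0.9 -0.2  1.3  0.8 -0.5 -0.3  0.   0.1]
sd [0.22271638 0.19122982 0.24255568 0.71333419] [[538.2, -128.4, 115.6]]
tool y ang 103.45826525696214
slide plate robot-side corners at tool level [[24.5, -36.0, 5.6], [24.5, 39.2, 5.5]]
```

The fit puts the tilt at 28.3°, the stage yaw at 12.6° and the port at (538.2, -128.4, 115.6) mm. The tool can't tilt, so the slide has to pivot in the pads. I'll put its up-slope edge on the plate at +25 mm and swing the tool in an arc about that edge. First I'm going above it.

Call:
{"method": "drive_tool", "body": {"targets": [{"x":0,"y":0,"z":0,"spin":0.8,"hand":1},{"x":30,"y":5,"z":0,"spin":0,"hand":1},{"x":34,"y":6,"z":10,"spin":0,"hand":1},{"x":20,"y":5,"z":30,"spin":0,"hand":1},{"x":0,"y":0,"z":20,"spin":0,"hand":1},{"x":0,"y":0,"z":5,"spin":0,"hand":1},{"x":0,"y":0,"z":0,"spin":0,"hand":1},{"x":0,"y":0,"z":0,"spin":0,"hand":1}], "squeeze": 10}}

```text
time_s: 7.9
position: [0.5359, -0.128, 0.1504]
tcp_rot: [-0.11, 0.994, -0.0, 0.001]
force: [0.2, -0.5, -0.0]
opening: 0.0336
```

```bash
cat > st.py <<'E'
from look import *
import sys
P=np.array([538.2,-128.4,115.6]);a,t=np.radians([12.62,28.3])
h=np.array([np.cos(a),np.sin(a),0]);Y=np.array([-np.sin(a),np.cos(a),0]);z=np.array([0,0,1.])
s=np.cos(t)*h+np.sin(t)*z;n=np.cos(t)*z-np.sin(t)*h
if __name__=="__main__":
    o=env.observe();T=o["position"]*1000-P;F=o["force"]
    R=Ro.from_quat(o["tcp_rot"]).as_matrix()
    print("t",o["time_s"].round(2) if hasattr(o["time_s"],"round") else o["time_s"],"T h,y,z",[round(float(T@v),1) for v in(h,Y,z)],"F h,y,z,n,s",[round(float(F@v),1) for v in(h,Y,z,n,s)],"M",np.round(o["moment"],2),"yang",np.degrees(np.arctan2(R[1,1],R[0,1])).round(2),R[2,2].round(4),o["opening"])
E
python3 st.py
```

```text
t 7.9 T h,y,z [-2.1, 0.9, 34.8] F h,y,z,n,s [0.1, -0.5, -0.0, -0.1, 0.0] M [0.03 0.04 0.07] yang 102.68 -1.0 0.033627919389679864
```

Call:
{"method": "drive_tool", "body": {"targets": [{"x":1.2,"y":-2,"z":8,"spin":0,"hand":1},{"x":0,"y":0,"z":2,"spin":0,"hand":1},{"x":0,"y":0,"z":1,"spin":0,"hand":1},{"x":0,"y":0,"z":0,"spin":0,"hand":1},{"x":0,"y":0,"z":0,"spin":0,"hand":1}]}}

```text
time_s: 8.52
position: [0.5344, -0.1301, 0.1385]
tcp_rot: [-0.11, 0.994, 0.0, 0.0]
force: [-1.1, -0.5, -1.2]
opening: 0.0338
```

```bash
python3 st.py; python3 -c "
from look import *
look('w5')
im=cv2.imread('pics/w5.png');cv2.imwrite('pics/w5c.png',cv2.resize(im[150:390,180:480],None,fx=2.5,fy=2.5))"
```

```text
t 8.525 T h,y,z [-4.0, -0.8, 22.9] F h,y,z,n,s [-1.1, -0.3, -1.2, -0.5, -1.6] M [0.06 0.05 0.02] yang 102.69 -1.0 0.033766585368914304
8.53 [ 0.5344 -0.1301  0.1385] [-1.105e-01  9.939e-01  0.000e+00  2.000e-04] F [-1.1 -0.5 -1.2] open 0.0338
```

View pics/w5c.png

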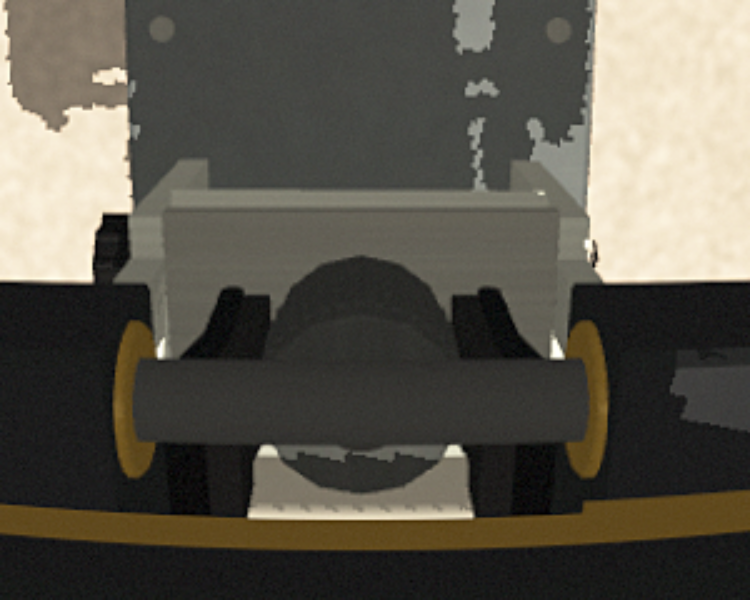

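The slide (163–558) and the stage plate's lower edge (170–548) are centred on each other in the crop, and their edges are parallel. Now for contact.

Call:
{"method": "drive_tool", "body": {"targets": [{"x":-0.5,"y":0,"z":1.2,"spin":0,"hand":1},{"x":-0.5,"y":0,"z":1,"spin":0,"hand":1},{"x":-0.5,"y":0,"z":1,"spin":0,"hand":1},{"x":0,"y":0,"z":0,"spin":0,"hand":1}]}}

```text
time_s: 9.07
position: [0.5358, -0.1298, 0.1354]
tcp_rot: [-0.11, 0.994, 0.0, 0.0]
force: [-1.6, -0.6, 2.4]
opening: 0.034
```

```bash
python3 st.py
```

```text
t 9.075 T h,y,z [-2.7, -0.9, 19.8] F h,y,z,n,s [-1.7, -0.2, 2.4, 2.9, -0.3] M [0.07 0.38 0.  ] yang 102.68 -1.0 0.03397288469905278
```

Call:
{"method": "drive_tool", "body": {"targets": [{"x":1.5,"y":0,"z":1.6,"spin":0,"hand":1},{"x":1.5,"y":0,"z":1.6,"spin":0,"hand":1},{"x":0,"y":0,"z":0,"spin":0,"hand":1}]}}

```text
time_s: 9.45
position: [0.5327, -0.1305, 0.1318]
tcp_rot: [-0.11, 0.994, 0.0, 0.0]
force: [-1.7, -0.7, 2.1]
opening: 0.0339
```

```bash
python3 st.py
```

```text
t 9.45 T h,y,z [-5.8, -0.9, 16.2] F h,y,z,n,s [-1.8, -0.3, 2.1, 2.7, -0.6] M [ 0.06  0.21 -0.04] yang 102.68 -1.0 0.03392558502715764
```

Call:
{"method": "drive_tool", "body": {"targets": [{"x":1.4,"y":0,"z":1.8,"spin":0,"hand":1},{"x":1.3,"y":0,"z":1.8,"spin":0,"hand":1},{"x":1.1,"y":0,"z":1.9,"spin":0,"hand":1},{"x":1.1,"y":0,"z":2,"spin":0,"hand":1},{"x":0,"y":0,"z":0,"spin":0,"hand":1}]}}

```text
time_s: 10.07
position: [0.5278, -0.1316, 0.1242]
tcp_rot: [-0.11, 0.994, 0.0, -0.0]
force: [-0.7, -0.7, 1.5]
opening: 0.0337
```

```bash
python3 st.py
```

```text
t 10.075 T h,y,z [-10.9, -0.8, 8.6] F h,y,z,n,s [-0.8, -0.5, 1.5, 1.7, 0.0] M [ 0.03  0.05 -0.04] yang 102.67 -1.0 0.03370212997294642
```

Call:
{"method": "drive_tool", "body": {"targets": [{"x":0.7,"y":0,"z":1.5,"spin":0,"hand":1},{"x":0.5,"y":0,"z":1.3,"spin":0,"hand":1},{"x":0.2,"y":0,"z":1.2,"spin":0,"hand":1},{"x":0,"y":0,"z":0,"spin":0,"hand":1}]}}

```text
time_s: 10.58
position: [0.5266, -0.1319, 0.1203]
tcp_rot: [-0.11, 0.994, -0.0, -0.0]
force: [-0.8, -0.6, 1.2]
opening: 0.0337
```

```bash
python3 st.py; python3 -c "
from look import *
look('w6');look('s6',cam='scene')
a=cv2.imread('pics/w6.png');b=cv2.imread('pics/s6.png')
a=cv2.resize(a[170:330,220:430],(546,416));b=cv2.resize(b[170:240,240:330],None,fx=5,fy=5,interpolation=cv2.INTER_CUBIC)
o=np.zeros((600,800,3),np.uint8);o[:416,:440]=a[:,50:490];o[:350,445:795]=b[:,50:400];cv2.imwrite('pics/c6.png',o)"
```

```text
t 10.575 T h,y,z [-12.1, -0.9, 4.7] F h,y,z,n,s [-0.9, -0.4, 1.2, 1.5, -0.2] M [-0.02 -0.01  0.02] yang 102.68 -1.0 0.03374434852070875
10.57 [ 0.5266 -0.1319  0.1203] [-1.104e-01  9.939e-01 -0.000e+00 -1.000e-04] F [-0.8 -0.6  1.2] open 0.0337
10.62 [ 0.5266 -0.1319  0.1204] [-1.104e-01  9.939e-01  0.000e+00 -1.000e-04] F [ 0.2 -0.5  2. ] open 0.0341
```

View pics/c6.png

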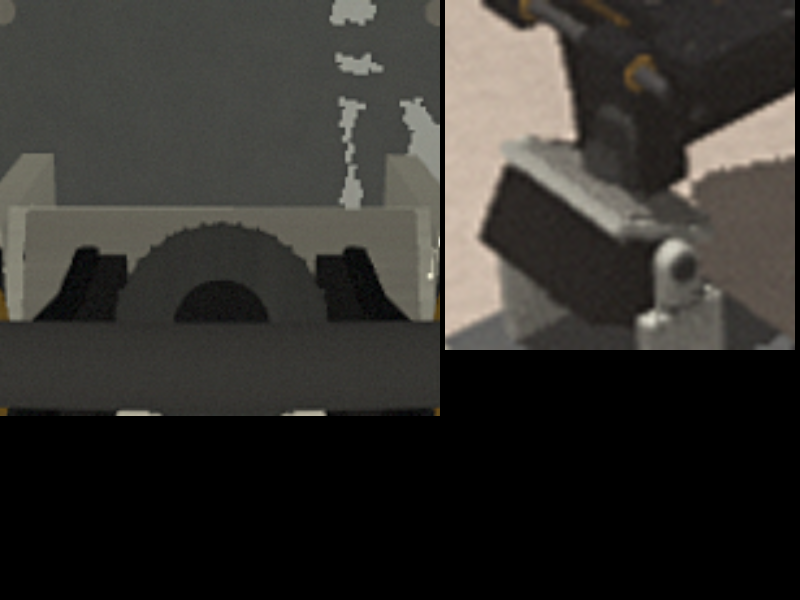

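The slide has tilted and sits square on the plate, with side margins of about 20 px and 22 px (about 4 mm each). Its lower edge looks too near the plate's lower edge (crop y≈206–208), so it's probably down-slope by a few mm. I'll check that numerically.

Run:
```python
from st import *
d,pose,o=pickle.load(open("w6.pkl","rb"))
pr=lambda S,y,N:np.round(proj(d,(P+S*s+y*Y+N*n)/1000,pose),1).tolist()
print("plate low edge, unpressed/pressed2",pr(-29,-20,0),pr(-29,-20,-2),"bottom of its side",pr(-29,-20,-6))
print("slide low edge top/bottom @-25",pr(-25,-20,4),pr(-25,-20,0)," @-28 top",pr(-28,-20,4))
print("plate corners",pr(-29,-42,0),pr(-29,42,0),"slide corners",pr(-25,-38,4),pr(-25,38,4),"barrel top lowest rim",pr(-17,0,36))
im=d["frame"].mean(2)
for c in(272,282,290,345,365):print(c,im[240:262,c].round().astype(int).tolist())
for r in(256,262):print(r,im[r,225:248].round().astype(int).tolist(),im[r,390:418].round().astype(int).tolist())
c=324;print("barrel col",im[250:266,c].round().astype(int).tolist())
```

```text
plate low edge, unpressed/pressed2 [284.5, 248.6] [284.9, 249.4] bottom of its side [285.7, 250.9]
slide low edge top/bottom @-25 [283.5, 254.9] [284.4, 256.3]  @-28 top [283.7, 249.0]
plate corners [242.6, 248.4] [404.6, 248.5] slide corners [248.3, 254.6] [398.9, 254.8] barrel top lowest rim [323.5, 259.9]
272 [69, 68, 68, 70, 69, 68, 71, 66, 64, 98, 113, 93, 93, 96, 94, 95, 93, 93, 92, 95, 91, 92]
282 [73, 70, 69, 68, 71, 67, 68, 68, 65, 98, 112, 94, 97, 95, 95, 95, 94, 91, 92, 95, 94, 95]
290 [70, 69, 67, 68, 68, 69, 67, 69, 65, 92, 112, 95, 95, 98, 94, 94, 93, 96, 92, 92, 94, 93]
345 [72, 71, 72, 67, 70, 69, 66, 70, 66, 86, 99, 96, 99, 94, 97, 95, 94, 95, 96, 94, 81, 45]
365 [68, 73, 70, 69, 69, 72, 68, 67, 67, 84, 96, 97, 97, 96, 95, 95, 94, 89, 93, 94, 94, 94]
256 [51, 96, 107, 103, 103, 105, 103, 107, 104, 104, 104, 103, 102, 105, 105, 101, 98, 116, 129, 124, 123, 125, 125] [95, 96, 96, 93, 93, 96, 93, 94, 92, 105, 125, 123, 124, 124, 117, 101, 105, 103, 106, 106, 102, 106, 105, 106, 104, 109, 104, 103]
262 [102, 116, 113, 111, 115, 115, 115, 114, 117, 115, 118, 117, 116, 118, 125, 104, 102, 116, 126, 125, 125, 124, 128] [91, 94, 97, 94, 94, 96, 94, 95, 91, 103, 130, 127, 125, 127, 130, 100, 92, 105, 254, 255, 255, 255, 250, 133, 141, 147, 147, 110]
barrel col [113, 94, 96, 96, 91, 59, 36, 46, 51, 45, 44, 48, 44, 48, 47, 46]
```

The slide is about 2.2 mm down-slope: both its edge row (250.7 against 254.9) and the barrel rim (255 against 260) agree. I'm dragging it up-slope under light contact, then remeasuring.

Call:
{"method": "drive_tool", "body": {"targets": [{"x":-1,"y":0,"z":-0.5,"spin":0,"hand":1},{"x":-1,"y":0,"z":-0.4,"spin":0,"hand":1},{"x":0,"y":0,"z":0,"spin":0,"hand":1}]}}

```text
time_s: 11.05
position: [0.528, -0.1314, 0.121]
tcp_rot: [-0.11, 0.994, 0.0, -0.001]
force: [-2.4, -0.2, 1.4]
opening: 0.0335
```

```bash
cat > chk.py <<'E'
from st import *
fs=[]
for i in range(5):
    o=env.observe();fs.append(o["force"]);d=env.capture("wrist")
pose=(o["position"],o["tcp_rot"]);F=np.mean(fs,0);T=pose[0]*1000-P
print("t",o["time_s"],"T h,y,z",[round(float(T@v),2) for v in(h,Y,z)],"F z,n,s,y",[round(float(F@v),2) for v in(z,n,s,Y)],"open",round(o["opening"],4))
pr=lambda S,y,N:np.round(proj(d,(P+S*s+y*Y+N*n)/1000,pose),1).tolist()
print("pred plate low",pr(-29,-20,-1.5),"slide low",pr(-25,-20,2.5),"rim",pr(-17,0,34.5),"slide corners",pr(-25,-38,2.5),pr(-25,38,2.5),"plate",pr(-29,-42,-1.5),pr(-29,42,-1.5))
im=d["frame"].mean(2)
for c in(278,282,286,362,366):print(c,im[242:264,c].round().astype(int).tolist())
for r in(262,):print(r,im[r,225:255].round().astype(int).tolist(),im[r,385:418].round().astype(int).tolist())
print("rim col 321-326",im[250:268,321:327].mean(1).round().astype(int).tolist())
cv2.imwrite("pics/last.png",d["frame"])
E
python3 chk.py
```

```text
t 11.25 T h,y,z [-10.21, -0.73, 5.62] F z,n,s,y [0.85, 2.01, -1.93, 0.41] open 0.0337
pred plate low [284.6, 245.2] slide low [283.6, 251.3] rim [323.2, 255.5] slide corners [248.7, 251.1] [397.9, 251.2] plate [243.1, 245.0] [403.6, 245.2]
278 [67, 69, 67, 78, 129, 126, 123, 126, 116, 88, 96, 93, 96, 93, 92, 91, 90, 92, 93, 96, 92, 98]
282 [67, 71, 65, 78, 126, 129, 128, 128, 116, 89, 96, 97, 95, 93, 93, 92, 93, 95, 89, 98, 96, 92]
286 [71, 68, 63, 78, 127, 127, 123, 127, 113, 91, 97, 98, 94, 94, 97, 94, 95, 92, 94, 96, 90, 94]
362 [70, 71, 65, 63, 122, 125, 120, 122, 116, 88, 97, 99, 95, 94, 97, 92, 93, 93, 95, 91, 93, 92]
366 [70, 71, 68, 60, 122, 124, 123, 123, 114, 88, 96, 97, 95, 95, 95, 97, 93, 93, 93, 95, 97, 93]
262 [73, 105, 112, 114, 112, 114, 113, 116, 116, 114, 118, 120, 119, 124, 129, 107, 102, 118, 124, 125, 122, 125, 125, 95, 88, 94, 89, 94, 93, 93] [97, 96, 97, 94, 94, 94, 93, 95, 90, 96, 94, 96, 95, 92, 100, 125, 124, 120, 119, 137, 96, 182, 150, 123, 120, 116, 118, 117, 117, 117, 110, 112, 255]
rim col 321-326 [117, 89, 97, 97, 97, 71, 47, 42, 47, 46, 46, 48, 46, 47, 46, 47, 46, 47]
```

Call:
{"method": "drive_tool", "body": {"targets": [{"x":-0.5,"y":0,"z":0.3,"spin":0,"hand":1},{"x":-0.5,"y":0,"z":0.5,"spin":0,"hand":1},{"x":-0.3,"y":0,"z":0.6,"spin":0,"hand":1},{"x":0,"y":0,"z":0,"spin":0,"hand":1},{"x":0,"y":0,"z":0,"spin":0,"hand":1}], "squeeze": 12}}

```text
time_s: 11.92
position: [0.5296, -0.1311, 0.1199]
tcp_rot: [-0.11, 0.994, 0.0, -0.0]
force: [-4.4, -0.4, 1.4]
opening: 0.0337
```

```bash
python3 chk.py
```

```text
t 12.125 T h,y,z [-8.99, -0.77, 4.3] F z,n,s,y [2.2, 4.26, -3.28, 0.87] open 0.0335
pred plate low [284.4, 243.6] slide low [283.4, 249.7] rim [323.3, 253.6] slide corners [248.1, 249.6] [398.6, 249.7] plate [242.5, 243.5] [404.3, 243.6]
278 [67, 67, 65, 136, 128, 128, 126, 126, 120, 91, 95, 97, 95, 94, 93, 96, 94, 95, 91, 93, 95, 94]
282 [66, 65, 66, 132, 125, 122, 124, 130, 115, 97, 94, 95, 94, 93, 95, 92, 93, 94, 94, 95, 92, 94]
286 [67, 66, 67, 132, 127, 126, 125, 127, 116, 95, 93, 94, 96, 94, 93, 93, 94, 93, 93, 96, 93, 99]
362 [74, 66, 69, 113, 124, 123, 124, 121, 113, 96, 95, 96, 95, 97, 93, 92, 97, 94, 97, 96, 92, 94]
366 [70, 67, 66, 112, 122, 122, 119, 125, 118, 93, 97, 96, 93, 95, 96, 97, 95, 93, 96, 95, 93, 96]
262 [104, 113, 116, 115, 117, 114, 119, 116, 118, 117, 117, 120, 123, 125, 117, 97, 103, 120, 127, 124, 128, 127, 124, 49, 92, 90, 94, 93, 95, 95] [94, 93, 95, 94, 95, 93, 97, 94, 96, 93, 97, 95, 94, 92, 104, 122, 126, 123, 120, 120, 97, 93, 115, 128, 126, 117, 118, 118, 118, 119, 118, 115, 116]
rim col 321-326 [120, 94, 96, 97, 95, 68, 47, 43, 45, 46, 48, 47, 46, 47, 47, 46, 47, 47]
```

Call:
{"method": "drive_tool", "body": {"targets": [{"x":0.3,"y":0,"z":0.4,"spin":0,"hand":1},{"x":0,"y":0,"z":0,"spin":0,"hand":1},{"x":0,"y":0,"z":0,"spin":0,"hand":1}]}}

```text
time_s: 12.55
position: [0.5297, -0.1311, 0.1197]
tcp_rot: [-0.11, 0.994, 0.0, 0.0]
force: [-4.7, -1.2, 3.5]
opening: 0.0336
```

```bash
python3 chk.py
python3 - <<'E'
import sys;sys.argv=['']
from look import *
d,p,o=look('s9',cam='scene')
a=cv2.imread('pics/last.png');b=cv2.resize(d["frame"][170:240,240:330],None,fx=5.5,fy=5.5,interpolation=cv2.INTER_CUBIC)
a=cv2.resize(a[230:290,230:420],None,fx=4.2,fy=3.5,interpolation=cv2.INTER_CUBIC)
out=np.zeros((600,800,3),np.uint8);out[:a.shape[0],:a.shape[1]]=a;out[212:212+b.shape[0],:b.shape[1]]=b
t=cv2.resize(d["frame"][260:415,160:450],(300,160));out[215:375,498:798]=t;cv2.imwrite('pics/fin.png',out)
E
```

```text
t 12.75 T h,y,z [-8.9, -0.77, 4.0] F z,n,s,y [3.24, 4.93, -2.32, 0.41] open 0.0336
pred plate low [284.3, 243.6] slide low [283.3, 249.7] rim [323.3, 253.7] slide corners [248.0, 249.5] [398.8, 249.7] plate [242.4, 243.4] [404.4, 243.6]
278 [67, 66, 68, 133, 129, 126, 126, 130, 120, 92, 93, 95, 93, 93, 94, 92, 94, 94, 95, 91, 94, 95]
282 [69, 70, 69, 132, 129, 126, 125, 128, 120, 96, 96, 96, 91, 93, 94, 91, 95, 94, 90, 95, 95, 92]
286 [67, 66, 70, 136, 130, 126, 124, 129, 120, 93, 94, 97, 95, 91, 93, 92, 96, 91, 94, 95, 95, 95]
362 [65, 66, 68, 112, 123, 122, 119, 122, 114, 97, 94, 93, 95, 94, 94, 92, 95, 91, 92, 92, 95, 94]
366 [68, 70, 68, 110, 124, 120, 118, 125, 115, 92, 96, 94, 96, 92, 94, 93, 97, 96, 92, 95, 96, 97]
262 [108, 115, 112, 114, 114, 115, 117, 113, 116, 118, 116, 120, 119, 124, 118, 103, 102, 118, 130, 126, 125, 129, 125, 50, 92, 93, 93, 95, 91, 94] [94, 94, 95, 95, 94, 93, 90, 93, 96, 94, 97, 94, 94, 90, 103, 124, 124, 124, 123, 123, 95, 94, 114, 129, 125, 117, 118, 117, 117, 118, 117, 113, 115]
rim col 321-326 [120, 94, 95, 98, 95, 69, 46, 44, 46, 47, 47, 46, 46, 47, 48, 46, 47, 46]
12.8 [ 0.5297 -0.1312  0.1196] [-1.104e-01  9.939e-01 -0.000e+00  1.000e-04] F [-4.1 -0.1  2.7] open 0.0334
```

View pics/fin.png

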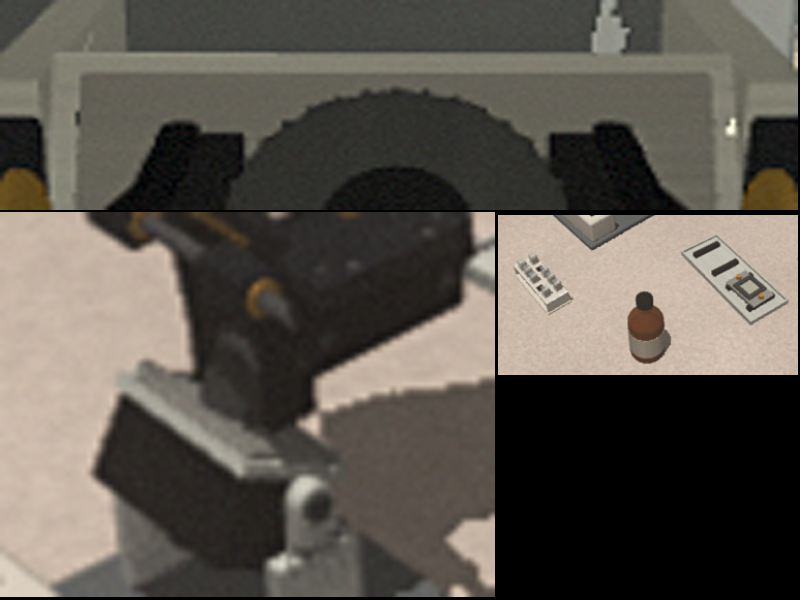

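The final view shows an even plate border round the slide: about 5.7 px on the left, 5 px on the right and 5–6 px along the lower edge. The slide lies flat on the plate, the head's back corner is where it was, and the film slide, bottle and rack are unmoved. I'm handing in.

```bash
python3 -c "
from bench import env
print(env.job_done());print(env.observe()['time_s'])"
```

```text
the job is handed in; nothing more can be done
None
the job is handed in; nothing more can be done
```

I picked the barrel slide from the farthest tray and tilted it to the stage's measured slope of 28.3°. I handed in at about 12.8 s with the arm still holding it pressed on the plate. The tool can't tilt, so I set the slide's up-slope edge on the plate and moved the tool in an arc, turning the slide in the pads until it lay flat.

Last checks:
- **Centring:** the border of plate showing round the slide is about 5.7 px left and 5 px right, so the slide is centred to about 0.3 mm sideways. The lower border is 6.0 px against 6.1 px expected. The slide first landed about 2 mm down-slope, and I dragged it back.
- **Press:** the measured force along the plate's normal was 4.9 N. Adding roughly 1 N for the slide's weight, which I assumed and did not measure, gives about 6 N.
- **Flushness:** this was judged only from the pictures. The barrel rim was within about 0.5 mm of where a flush slide would put it. A sideways drag of about 2.3 N along the slope was still on the tool at the end.
- **Surroundings:** the stage head's back corner was within 1 px of its starting place. The film slide, bottle and cuvette rack looked undisturbed.

One early move call was refused because its rows were incomplete. It cost no robot motion.

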